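Throw the tape stand's lever into the marked notch and take off the roll

TASK

On the tape stand, swing the lever that bars the roll round until its pointer end has dropped into the notch marked by the ball-topped post, and leave it there. Then lift the tape roll up off its spindle and set it down gently, flat on the floor of the tray, next to the silver hearing-aid case. Leave the case, the pink bowl and the rubber doorstop where they are.

Things in the scene. Friction and masses are not known exactly. Their poses are not given: they have to be found in the camera images.
- stand: Fixed metal tape stand, turned at random: a round dark base disc 240 mm across and 20 mm thick, origin at the centre of its underside. The lever's pivot post (20 mm thick) stands at the centre, the roll's spindle 80 mm from it towards the stand's own -x, and a curved notched wall round the +x side.
- quadrant (a point): Middle of the top of the stand's curved wall: radius 70 mm about the pivot axis, 16 mm thick, top 68 mm above the shelf, spanning 112 degrees to either side. It has four detent notches, at -95, -65, +65 and +95 degrees from the stand's own +x (counter-clockwise from above). Beside each notch, at radius 105 mm on the base disc, stands a marker.
- lever (a joint): Swing of the lever about the stand's upright centre axis, rad, counter-clockwise from above, -1.9 to 1.9. It is the angle of the short pointer arm from the stand's +x, so it reads the angle of the notch pointed at. At 0 the long arm lies over the roll. A sprung ball drops into a notch within 4 degrees of it (4 N at the handle frees it); elsewhere the lever stays where left.
- lever_handle (a point): Middle of the upright black grip on the end of the lever's long arm: a cylinder 20 mm thick and 50 mm tall (92 to 142 mm above the shelf), 130 mm from the pivot axis. The lever is a straight flat steel bar 16 mm wide, underside 82 mm and top 92 mm above the shelf.
- lever_pointer (a point): Point 105 mm from the pivot axis on the line of the lever's pointer arm (a little beyond its tip); over the marker when the lever is in that marker's notch.
- mark: The marker of the wanted notch: an aluminium post with a ball on top (ball 26 mm across, 58 mm tall in all) on the stand's base disc, origin at its foot. The other three notches have only a low flat stud, 12 mm across and 6 mm high. Which notch has it varies.
- spindle_foot (a point): Foot of the upright spindle, on the base disc's top (20 mm above the shelf). The spindle is 22 mm thick and 54 mm tall (top 74 mm above the shelf).
- roll: Roll of brown paper tape, a ring 60 mm across with a 30 mm hole, 55 mm high, about 0.14 kg, standing on the spindle with its axis upright; origin at the centre of its underside, z along its axis. The lever's underside is 7 mm above its top.
- tray: Fixed open tray of pale acrylic, 240 mm (its x) by 150 mm (its y) by 25 mm high, walls and floor 5 mm thick, origin at the centre of its underside.
- hearing_case: Silver hearing-aid case lying in the tray anywhere along its length, 50 mm (its x) by 80 mm (its y) by 28 mm high, origin at the centre of its underside. There is always room for the roll on one side of it. Leave it alone.
- bowl: Pink ceramic trinket bowl, 90 mm across, 45 mm high, origin under its centre. Leave it alone.
- doorstop: Black rubber door wedge, 115 mm (its x) by 40 mm by 32 mm high, origin at the centre of its underside. Leave it alone.
- cabinet: Fixed small white cabinet with sliding smoked-glass doors and two keys on top, 160 mm (its x) by 200 mm (its y) by 185 mm high, origin at the centre of its underside; an obstacle. The tray and the cabinet may change sides.
There are look-alikes about, which are no part of the job. Leave any turquoise or yellow look-alike of the roll alone.

How it is judged:
By the outcome, as a careful person would: the job done as asked, in the order asked, and still so for the second after the job is handed in, with the robot touching nothing.
It also fails if it takes over 56 s, if anything falls off the work surface, if the arm or the gripper's body presses on something with over 40 N, if the wrist force passes 120 N, or if a joint passes its speed limit or range.

ROBOT

A 6-joint arm with a two-finger parallel gripper is mounted at the origin on the work surface. World frame = base frame: x ahead of the robot, y to its left, z up, the work surface at z = 0. Lengths are in mm, angles in rad, forces in N, time in s.
With the tool pointing down it reaches from about 350 to 875 mm from the base axis. Payload 4.2 kg.
Tool frame: the origin (TCP) lies on the mounting face of the last link; the fingertips stand 173 mm ahead of it and the grasp point (between the pads) lies 155 mm ahead of it; z points along the fingers, y is the line along which they close (so a half turn about z gives the same grasp; the last joint's range is limited). The gripper opens to 85 mm and grips with 20 to 120 N. Pads are 22 mm wide; open, the fingers measure 114 mm over their backs; the gripper's body (76 mm by 85 mm) begins 54 mm behind the grasp point. The pads swing forward as they close: fully open they stand 13 mm farther back than shut.
Start: joints at [-0.845, 0.385, 0.008, 0, -1.194, -0.259], TCP at [281.281, -558.105, 404.712] pointing down, gripper open.
Joint ranges: [-3.14, 3.14], [-1.21, 2.06], [-1.07, 1.41], [-3.16, 2.05], [-2.99, -0.16], [-3.1, 3.1]. Speed limits (rad/s): [2.79, 2.79, 3.14, 3.14, 3.14, 3.14].

INTERFACE

Orientations are given as a unit quaternion [x, y, z, w].
In Python, from bench import arm gives the robot as it stands. The module is installed in compiled form; this text tells all that it offers.
- The arm moves only by the tool move_arm, never from a script. Its arguments are lists of equal length, an entry for each row: "fingers": the finger opening in mm, from 0 to 85.4; "travel": the shift along the tool's x, y, z in mm, a list of three; "dr": the turn, a rotation vector about the tool's x, y, z in rad, a list of three. A call has 1 to 10 rows; each row is the pose to reach, as a shift and turn from the pose commanded when the call began, along the tool's axes at that moment; what a row does not reach only later rows make up. A row lasts 1/10 s, in which the tool goes at most 50 mm and 8.59 degrees, less where a joint would pass 70% of its speed; a pose out of reach is approached as far as the arm can. A call with a gripper value outside its range is refused whole. The fingers move at their own pace and stop on an object; the grip force is fixed at half the most. Time passes only in rows, so rows that repeat a pose let the fingers close. It gives the time, the measured TCP pose, the force, the opening and the grip force at its end, in the units of the state.
- arm.read_state(): the state, without advancing time (a new reading comes with each control period).
- arm.get_image(name): name is "scene" or "top"; returns the picture (420x560x3 uint8, red, green, blue); there is no depth.
- arm.camera_model(name): a dict with "intrinsics" (3x3 intrinsics, pixels), "pose" (4x4, takes a point from camera to world coordinates). Camera axes: x right, y up, looking along -z (the intrinsics and any distortion apply to the point x, -y, -z); pixel columns grow to the right and rows downward; lengths in mm; the calibration is good to about 2 mm. A picture is of the moment at which its call begins. camera_model takes no time and is no camera call.
- arm.job_done(): hands the job in; it is judged then, once.
The state is a dict: "clock": time; "joints": joint angles; "joint_vel": joint speeds; "joint_efforts": joint torques, N m; "position": TCP position; "ee_rot": TCP orientation; "contact_force": force on the tool from outside, world axes, zero at the start; "wrist_torque": the same for the moment, N m; "gripper_width": finger opening in mm; "grasp_force": force on a finger pad.
Only numpy, scipy, OpenCV 4.12 (cv2) and the standard library are available. Lean on these libraries where they do the work, as an engineer would, in place of code of your own. Each camera call takes 0.05 s, during which the arm holds its last target. There are 200 camera calls.

## Working session

There is one attempt and no reset: what is moved stays moved. The work goes in short steps, Python scripts to look and compute and a tool call to move; the robot and the scene stay as the last step left them, time stands still between calls to the robot, and variables do not carry over. Pictures are saved under pics/ and viewed, at most 10 in all, crops included, and the job is handed in when it is done.

Besides the shell and the picture viewer there is one more tool, called after "Emit:" by a JSON object that holds its "method" and its "body", one argument or row to a line. move_arm: Moves the arm, as the interface text tells. Its arguments: {"type":"object","properties":{"fingers":{"type":"array","items":{"type":"number"}},"travel":{"type":"array","items":{"type":"array","items":{"type":"number"}}},"dr":{"type":"array","items":{"type":"array","items":{"type":"number"}}}},"required":["fingers","travel","dr"]}

```bash
mkdir -p pics; python3 - <<'E'
from bench import arm
import cv2
for n in("scene","top"):
    cv2.imwrite(f"pics/{n}0.png",arm.get_image(n)[:,:,::-1])
    m=arm.camera_model(n);print(n,m)
print(arm.read_state())
E
```

```text
scene {'intrinsics': array([[420.11790925,   0.        , 280.30091817],
       [  0.        , 420.11790925, 205.22301987],
       [  0.        ,   0.        ,   1.        ]]), 'pose': array([[-4.71660987e-01, -5.58506668e-01,  6.82353439e-01,
         1.23109417e+03],
       [ 8.81718060e-01, -3.07891915e-01,  3.57457454e-01,
         3.38290284e+02],
       [ 1.04487354e-02,  7.70242086e-01,  6.37666020e-01,
         7.02845732e+02],
       [ 0.00000000e+00,  0.00000000e+00,  0.00000000e+00,
         1.00000000e+00]])}
top {'intrinsics': array([[395.53185934,   0.        , 281.60929241],
       [  0.        , 395.53185934, 215.78718998],
       [  0.        ,   0.        ,   1.        ]]), 'pose': array([[-6.66585151e-03,  9.87823852e-01, -1.55433597e-01,
         4.21393826e+02],
       [-9.99899674e-01, -4.64157113e-03,  1.33827442e-02,
        -3.10508969e-01],
       [ 1.24983379e-02,  1.55507210e-01,  9.87755688e-01,
         1.01214267e+03],
       [ 0.00000000e+00,  0.00000000e+00,  0.00000000e+00,
         1.00000000e+00]])}
{'clock': 0.1, 'joints': array([-8.45413809e-01,  3.85481619e-01,  6.78411230e-03, -4.43023888e-04,
       -1.19399211e+00, -2.58561390e-01]), 'joint_vel': array([ 0.00124515, -0.00179963,  0.00300943,  0.00098819,  0.00015296,
        0.00026053]), 'joint_efforts': array([-7.74627224e-04, -3.93319666e+01,  1.88929331e+01,  4.19787258e+00,
       -2.60412089e-03, -7.81985932e-06]), 'position': array([ 281.21396374, -557.96473959,  403.73673029]), 'ee_rot': array([-2.31217348e-01,  9.72901639e-01,  9.31632584e-04, -2.65685409e-04]), 'contact_force': array([-0.69244382, -0.78722777, -0.71892983]), 'wrist_torque': array([ 0.02911752, -0.03084238, -0.01153946]), 'grasp_force': 0.0, 'gripper_width': 85.46320363317946}
```

View pics/scene0.png

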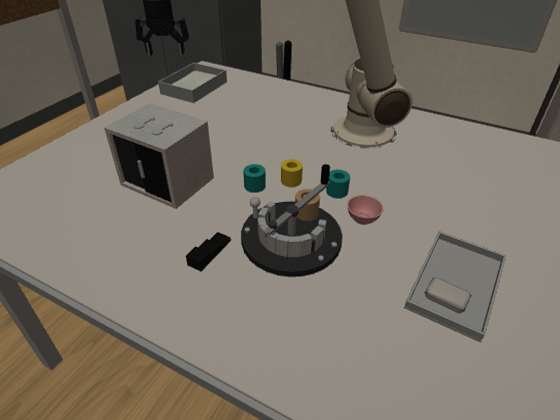

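View pics/top0.png

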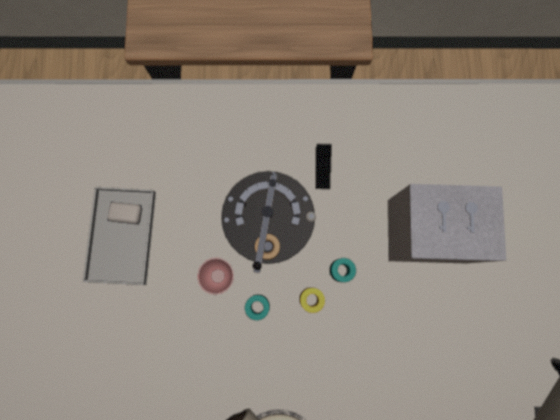

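The scene picture shows the stand at (291,235) with the brown roll at (307,203) under the lever. The ball post is at (255,203), the tray with the silver case at (455,283), the cabinet at (160,150), the doorstop at (208,250) and the bowl at (365,210). The turquoise and yellow rings are look-alikes. In the top picture the ball is at about (311,216), and studs show at about (227,220), (239,200) and (305,199). I'll enlarge the stand to confirm this.

```bash
python3 - <<'E'
import cv2
t=cv2.imread("pics/top0.png");s=cv2.imread("pics/scene0.png")
a=cv2.resize(t[160:285,205:330],(600,600),interpolation=cv2.INTER_CUBIC)
cv2.imwrite("pics/crop_top.png",a)
b=cv2.resize(t[175:300,75:175],(400,500),interpolation=cv2.INTER_CUBIC)
c=cv2.resize(s[165:275,235:345],(400,400),interpolation=cv2.INTER_CUBIC)
import numpy as np
o=np.zeros((500,800,3),np.uint8);o[:,:400]=b;o[:400,400:]=c
cv2.imwrite("pics/crop2.png",o)
E
```

```text
(no output)
```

View pics/crop_top.png

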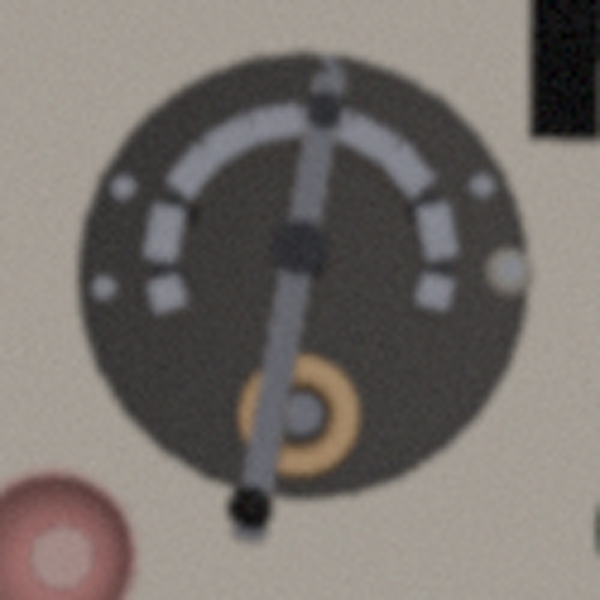

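View pics/crop2.png

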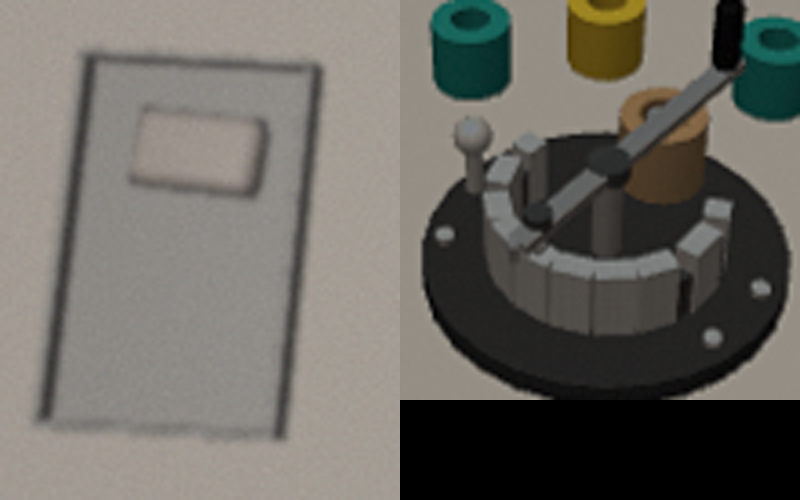

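The ball post is at crop (508,270), which is full-image (310.8,216.3), and it's in the outer (-95°) position on the right. The studs are at crop (482,185), (123,188) and (104,287). The brown roll on the spindle, at crop (301,413), is the target. The real tray is the one holding the case; the other tray and the coloured rings are decoys.

```bash
cat > h.py <<'E'
import numpy as np
from bench import arm
from scipy.spatial.transform import Rotation as R
def p2w(name,u,v,z):
    m=arm.camera_model(name);K=m["intrinsics"];P=m["pose"]
    d=np.array([(u-K[0,2])/K[0,0],-(v-K[1,2])/K[1,1],-1]);d=P[:3,:3]@d;o=P[:3,3]
    return o+d*(z-o[2])/d[2]
def w2p(name,X):
    m=arm.camera_model(name);K=m["intrinsics"];P=m["pose"]
    c=P[:3,:3].T@(np.array(X)-P[:3,3]);return K[0,0]*c[0]/-c[2]+K[0,2],K[1,1]*c[1]/c[2]+K[1,2]
def delta(pos,rot=None):
    s=arm.read_state();r=R.from_quat(s["ee_rot"])
    return r.inv().apply(np.array(pos)-s["position"])
E
cat > a.py <<'E'
from h import *
from scipy.optimize import least_squares
c=lambda x,y,z:p2w("top",205+(x+.5)/4.8-.5,160+(y+.5)/4.8-.5,z)[:2]
obs=[(105,65,c(123,188,26)),(105,95,c(104,287,26)),(105,-65,c(482,185,26)),(105,-95,c(508,270,65)),(80,180,c(305,413,74))]
f=lambda q:np.concatenate([q[:2]+r*np.array([np.cos(q[2]+np.radians(a)),np.sin(q[2]+np.radians(a))])-o for r,a,o in obs])
s=least_squares(f,[450,30,0]);print(s.x,s.fun.round(1))
piv=c(300,243,95);print("piv",piv)
h=c(250,508,142);print("handle",h)
q=s.x
d=h-q[:2];print("lever", np.degrees(np.arctan2(-d[1],-d[0])-q[2]),np.hypot(*d))
for l,a in(("target handle",-95+180),("overshoot",0)):
    t=q[2]+np.radians(a);print(l,q[:2]+130*np.array([np.cos(t),np.sin(t)]))
print("spindle",q[:2]-80*np.array([np.cos(q[2]),np.sin(q[2])]))
print("roll outer", c(300,413,75))
b=lambda x,y,z:p2w("top",75+(x+.5)/4-.5,175+(y+.5)/4-.5,z)[:2].round(1)
print("tray",[b(*k,25) for k in((88,56),(320,66),(282,436),(40,420))])
print("case",[b(*k,33) for k in((145,107),(265,120),(252,195),(130,183))])
print("bowl",p2w("top",216,276,40),"ring1",p2w("top",257,307,50),"ring2",p2w("top",312,300,50),"ring3",p2w("top",343,270,50))
for k in((427,185),(400,245)):0
print("cab",[p2w("top",*k,185)[:2].round() for k in((411,186),(502,187),(506,258),(411,258))])
print("doorstop",p2w("top",324,166,25))
E
python3 a.py
```

```text
[5.77523772e+02 2.09768769e+01 8.74977981e-03] [ 0.2  0.1 -0.6 -0.1  1.  -0.3 -0.7 -0.6  0.1  0.9]
piv [579.10703237  21.28804505]
handle [448.88970265  43.02286826]
lever -10.226496733779834 130.5095760362219
target handle [587.72045598 150.57636621]
overshoot [707.51879534  22.11433376]
spindle [497.52683395  20.27690345]
roll outer [497.40655542  21.84123062]
tray [array([648.8, 455.6]), array([641.7, 308.6]), array([410.1, 321.8]), array([420.7, 469.8])]
case [array([614.1, 414.2]), array([605.4, 338.9]), array([558.1, 344.7]), array([566. , 420.6])]
bowl [427.3028218  146.62165441  40.        ] ring1 [353.81454462  46.55674771  50.        ] ring2 [369.13472221 -84.47931384  50.        ] ring3 [ 439.5497193  -160.75024832   50.        ]
cab [array([ 615., -290.]), array([ 612., -487.]), array([ 460., -481.]), array([ 461., -281.])]
doorstop [ 706.31382783 -123.98406636   25.        ]
```

```bash
python3 - <<'E'
from h import *
print("handle top in scene",w2p("scene",[449.5,42.5,142]),"ball",w2p("scene",[577.5+105*np.cos(-1.649),21+105*np.sin(-1.649),65]))
print("case top ctr",w2p("scene",[586,380,33]))
print(delta([449,43,380]))
E
```

```text
handle top in scene (np.float64(323.2884690921436), np.float64(164.92207522724567)) ball (np.float64(252.58354513072194), np.float64(201.7911857257485))
case top ctr (np.float64(444.9368426322794), np.float64(288.2677537916129))
[-420.22430554  461.17340588   24.59323695]
```

Emit:
{"method": "move_arm", "body": {
  "fingers": [85,85,85,85,85,85,85,85,85,85],
  "travel": [
    [-420,461,20],
    [-420,461,20],
    [-420,461,20],
    [-420,461,20],
    [-420,461,20],
    [-420,461,20],
    [-420,461,20],
    [-420,461,20],
    [-420,461,20],
    [-420,461,20]
  ],
  "dr": [
    [0,0,0.64],
    [0,0,0.64],
    [0,0,0.64],
    [0,0,0.64],
    [0,0,0.64],
    [0,0,0.64],
    [0,0,0.64],
    [0,0,0.64],
    [0,0,0.64],
    [0,0,0.64]
  ]
}}

```text
clock: 1.1
position: [412.1, -87.1, 389.1]
ee_rot: [0.086, 0.996, 0.0, 0.0]
contact_force: [0.7, -0.5, 0.3]
gripper_width: 85.3
grasp_force: 0.0
```

```bash
cat > s.py <<'E'
from h import *
import sys
s=arm.read_state();r=R.from_quat(s["ee_rot"])
print(s["clock"],s["position"].round(1),"yaw_y",np.degrees(np.arctan2(*r.as_matrix()[:2,1][::-1])).round(1),s["contact_force"].round(1),s["gripper_width"].round(1),s["grasp_force"],s["joints"].round(2))
if len(sys.argv)>1: print("travel",delta([float(x) for x in sys.argv[1:4]]).round(1))
E
python3 s.py 449 43 300
```

```text
Traceback (most recent call last):
  File "s.py", line 4, in <module>
    print(s["clock"],s["position"].round(1),"yaw_y",np.degrees(np.arctan2(*r.as_matrix()[:2,1][::-1])).round(1),s["contact_force"].round(1),s["gripper_width"].round(1),s["grasp_force"],s["joints"].round(2))
                                                                                                                                            ^^^^^^^^^^^^^^^^^^^^^^^^
AttributeError: 'float' object has no attribute 'round'
```

```bash
sed -i 's/s\["gripper_width"\].round(1)/round(s["gripper_width"],1)/' s.py; python3 s.py 449 43 300
```

```text
1.1 [412.1 -87.1 389.1] yaw_y 80.1 [ 0.7 -0.5  0.3] 85.3 0.0 [ 0.18  0.04 -0.48 -0.   -1.05 -1.92]
travel [-13.9 134.5  89.1]
```

Emit:
{"method": "move_arm", "body": {
  "fingers": [85,85,85,85,85,85,85,85,85,85],
  "travel": [
    [-14,134,40],
    [-14,134,40],
    [-14,134,40],
    [-14,134,80],
    [-14,134,110],
    [-14,134,112],
    [-14,134,112],
    [-14,134,112],
    [-14,134,112],
    [-14,134,112]
  ],
  "dr": [
    [0,0,0],
    [0,0,0],
    [0,0,0],
    [0,0,0],
    [0,0,0],
    [0,0,0],
    [0,0,0],
    [0,0,0],
    [0,0,0],
    [0,0,0]
  ]
}}

```text
clock: 2.1
position: [449.5, 40.4, 278.4]
ee_rot: [0.087, 0.996, 0.001, 0.001]
contact_force: [0.1, 0.6, 0.1]
gripper_width: 85.1
grasp_force: 0.0
```

```bash
python3 s.py 449 43 277
```

```text
2.1 [449.5  40.4 278.4] yaw_y 80.1 [0.1 0.6 0.1] 85.1 0.0 [ 0.45  0.24 -0.58  0.   -0.75 -2.2 ]
travel [1.  2.5 1.4]
```

Emit:
{"method": "move_arm", "body": {
  "fingers": [85,10,10,10,10,10,10,10,10,10],
  "travel": [
    [1,2.5,1],
    [1,2.5,1],
    [1,2.5,1],
    [1,2.5,1],
    [1,2.5,1],
    [1,2.5,1],
    [1,2.5,1],
    [1,2.5,1],
    [1,2.5,1],
    [1,2.5,1]
  ],
  "dr": [
    [0,0,0],
    [0,0,0],
    [0,0,0],
    [0,0,0],
    [0,0,0],
    [0,0,0],
    [0,0,0],
    [0,0,0],
    [0,0,0],
    [0,0,0]
  ]
}}

```text
clock: 3.1
position: [448.8, 43.2, 276.3]
ee_rot: [0.086, 0.996, -0.0, 0.0]
contact_force: [-0.6, 0.4, 3.2]
gripper_width: 18.9
grasp_force: 58.4
```

```bash
cat > arc.py <<'E'
from h import *
import sys
s=arm.read_state();p=s["position"];r=R.from_quat(s["ee_rot"])
c=np.array([577.5,21.])
a0=np.arctan2(p[1]-c[1],p[0]-c[0]);rad=np.hypot(*(p[:2]-c));print("now",np.degrees(a0),rad)
for a in np.radians(np.linspace(np.degrees(a0),float(sys.argv[1]),int(sys.argv[2])+1)[1:]):
    t=np.r_[c+130*np.array([np.cos(a),np.sin(a)]),p[2]]
    print(np.degrees(a).round(1),r.inv().apply(t-p).round(1))
E
python3 s.py; python3 arc.py 85.5 20
```

```text
3.1 [448.8  43.2 276.3] yaw_y 80.1 [-0.6  0.4  3.2] 18.9 58.39868724346161 [ 0.46  0.24 -0.58  0.   -0.75 -2.2 ]
now 170.23441121350865 130.63120820376113
166.0 [-1.   9.6  0. ]
161.8 [-2.  19.2  0. ]
157.5 [-3.7 28.6  0. ]
153.3 [-6.2 37.9  0. ]
149.1 [-9.3 47.   0. ]
144.8 [-13.1  55.8   0. ]
140.6 [-17.5  64.4   0. ]
136.3 [-22.5  72.6   0. ]
132.1 [-28.2  80.3   0. ]
127.9 [-34.4  87.7   0. ]
123.6 [-41.1  94.6   0. ]
119.4 [-48.3 100.9   0. ]
115.2 [-55.9 106.7   0. ]
110.9 [-64. 112.   0.]
106.7 [-72.4 116.6   0. ]
102.4 [-81.2 120.6   0. ]
98.2 [-90.2 123.9   0. ]
94.0 [-99.4 126.5   0. ]
89.7 [-108.8  128.5    0. ]
85.5 [-118.4  129.8    0. ]
```

Emit:
{"method": "move_arm", "body": {
  "fingers": [10,10,10,10,10,10,10,10,10,10],
  "travel": [
    [-1,9.6,0],
    [-2,19.2,0],
    [-3.7,28.6,0],
    [-6.2,37.9,0],
    [-9.3,47,0],
    [-13.1,55.8,0],
    [-17.5,64.4,0],
    [-22.5,72.6,0],
    [-28.2,80.3,0],
    [-34.4,87.7,0]
  ],
  "dr": [
    [0,0,0.02],
    [0,0,0.04],
    [0,0,0.06],
    [0,0,0.08],
    [0,0,0.1],
    [0,0,0.12],
    [0,0,0.14],
    [0,0,0.16],
    [0,0,0.18],
    [0,0,0.2]
  ]
}}

```text
clock: 4.1
position: [496.4, 123.2, 275.9]
ee_rot: [0.187, 0.982, -0.001, -0.002]
contact_force: [-6.8, 0.8, 6.8]
gripper_width: 18.4
grasp_force: 59.7
```

```bash
python3 s.py; python3 arc.py 85.5 10
```

```text
4.1 [496.4 123.2 275.9] yaw_y 68.4 [-6.8  0.8  6.8] 18.4 59.73327577114105 [ 0.56  0.33 -0.44 -0.   -0.8  -2.51]
now 128.44136656075182 130.48706474233072
124.1 [-5.6  8.  -0. ]
119.9 [-11.4  15.8  -0.1]
115.6 [-17.7  23.2  -0.1]
111.3 [-24.6  30.1  -0.2]
107.0 [-32.   36.5  -0.2]
102.7 [-39.9  42.2  -0.3]
98.4 [-48.1  47.4  -0.3]
94.1 [-56.7  52.   -0.4]
89.8 [-65.7  55.8  -0.4]
85.5 [-74.9  59.   -0.5]
```

Emit:
{"method": "move_arm", "body": {
  "fingers": [10,10,10,10,10,10,10,10,10,10],
  "travel": [
    [-5.6,8,0],
    [-11.4,15.8,0],
    [-17.7,23.2,0],
    [-24.6,30.1,0],
    [-32,36.5,0],
    [-39.9,42.2,0],
    [-48.1,47.4,0],
    [-56.7,52,0],
    [-65.7,55.8,0],
    [-74.9,59,0]
  ],
  "dr": [
    [0,0,0.01],
    [0,0,0.02],
    [0,0,0.03],
    [0,0,0.04],
    [0,0,0.05],
    [0,0,0.06],
    [0,0,0.07],
    [0,0,0.08],
    [0,0,0.09],
    [0,0,0.1]
  ]
}}

```text
clock: 5.1
position: [588.9, 150.3, 275.9]
ee_rot: [0.235, 0.972, -0.001, -0.001]
contact_force: [-2.5, -3.8, 3.7]
gripper_width: 18.6
grasp_force: 59.3
```

```bash
python3 s.py; python3 arc.py 85.5 1
```

```text
5.1 [588.9 150.3 275.9] yaw_y 62.8 [-2.5 -3.8  3.7] 18.6 59.331969022750854 [ 0.52  0.47 -0.2   0.   -0.9  -2.56]
now 84.96373419552714 129.78119371737117
85.5 [ 1.2 -0.3  0. ]
```

Emit:
{"method": "move_arm", "body": {
  "fingers": [85,85,85,85,85,85,85,85,85,85],
  "travel": [
    [0,0,0],
    [0,0,0],
    [0,0,0],
    [0,0,0],
    [0,0,0],
    [0,0,-40],
    [0,0,-80],
    [0,0,-110],
    [0,0,-110],
    [0,0,-110]
  ],
  "dr": [
    [0,0,0],
    [0,0,0],
    [0,0,0],
    [0,0,0],
    [0,0,0],
    [0,0,0],
    [0,0,0],
    [0,0,0],
    [0,0,0],
    [0,0,0]
  ]
}}

```text
clock: 6.1
position: [588.6, 151.3, 386.8]
ee_rot: [0.234, 0.972, 0.001, 0.0]
contact_force: [-0.5, -0.6, -0.0]
gripper_width: 84.6
grasp_force: 0.0
```

```bash
python3 s.py 497.5 20.7 385
```

```text
6.1 [588.6 151.3 386.8] yaw_y 62.9 [-0.5 -0.6 -0. ] 84.6 0.0 [ 0.52  0.37 -0.06 -0.   -1.14 -2.56]
travel [  21.6 -157.8    1.5]
```

Emit:
{"method": "move_arm", "body": {
  "fingers": [85,85,85,85,85,85,85],
  "travel": [
    [21.5,-158,0],
    [21.5,-158,0],
    [21.5,-158,0],
    [21.5,-158,0],
    [21.5,-158,0],
    [21.5,-158,0],
    [21.5,-158,0]
  ],
  "dr": [
    [0,0,-0.42],
    [0,0,-0.42],
    [0,0,-0.42],
    [0,0,-0.42],
    [0,0,-0.42],
    [0,0,-0.42],
    [0,0,-0.42]
  ]
}}

```text
clock: 6.8
position: [498.7, 21.4, 385.6]
ee_rot: [0.026, 1.0, -0.0, -0.0]
contact_force: [-0.9, 1.0, -0.8]
gripper_width: 85.1
grasp_force: 0.0
```

```bash
python3 s.py 497.5 20.7 210; python3 - <<'E'
from bench import arm
import cv2,numpy as np
s=arm.get_image("scene")[:,:,::-1];t=arm.get_image("top")[:,:,::-1]
cv2.imwrite("pics/s1.png",s);cv2.imwrite("pics/t1.png",t)
o=np.hstack([cv2.resize(s[150:290,220:360],(400,400),interpolation=2),cv2.resize(t[150:290,200:340],(400,400),interpolation=2)])
cv2.imwrite("pics/v1.png",o)
E
```

```text
6.8 [498.7  21.4 385.6] yaw_y 87.0 [-0.9  1.  -0.8] 85.1 0.0 [ 0.37  0.19 -0.32 -0.   -1.06 -1.99]
travel [  1.   -0.7 175.6]
```

View pics/v1.png

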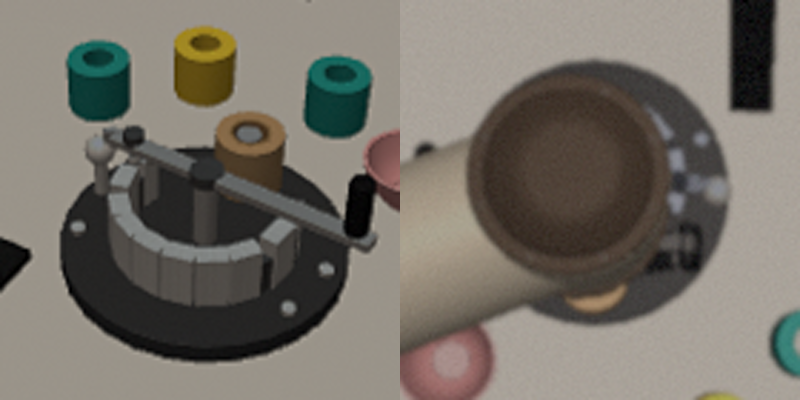

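The lever now points at the ball post (scene crop: pointer (112,135), ball (100,150)), and the roll at (250,130) is clear of it. I'll descend onto the roll.

Emit:
{"method": "move_arm", "body": {
  "fingers": [85,85,85,85,85,85,85,85],
  "travel": [
    [0.5,-0.5,45],
    [1,-0.7,90],
    [1,-0.7,125],
    [1,-0.7,150],
    [1,-0.7,170],
    [1,-0.7,185],
    [1,-0.7,185],
    [1,-0.7,185]
  ],
  "dr": [
    [0,0,0],
    [0,0,0],
    [0,0,0],
    [0,0,0],
    [0,0,0],
    [0,0,0],
    [0,0,0],
    [0,0,0]
  ]
}}

```text
clock: 7.7
position: [497.3, 20.3, 201.0]
ee_rot: [0.026, 1.0, -0.0, -0.0]
contact_force: [0.6, 0.3, 0.3]
gripper_width: 85.1
grasp_force: 0.0
```

```bash
python3 s.py 497.5 20.7 200
```

```text
7.7 [497.3  20.3 201. ] yaw_y 87.0 [0.6 0.3 0.3] 85.1 0.0 [ 0.37  0.43 -0.55  0.   -0.6  -1.99]
travel [-0.1  0.4  1. ]
```

Emit:
{"method": "move_arm", "body": {
  "fingers": [50,50,50,50,50,50,50,50],
  "travel": [
    [0,0,0],
    [0,0,0],
    [0,0,0],
    [0,0,0],
    [0,0,0],
    [0,0,0],
    [0,0,0],
    [0,0,0]
  ],
  "dr": [
    [0,0,0],
    [0,0,0],
    [0,0,0],
    [0,0,0],
    [0,0,0],
    [0,0,0],
    [0,0,0],
    [0,0,0]
  ]
}}

```text
clock: 8.5
position: [497.4, 20.1, 202.7]
ee_rot: [0.026, 1.0, 0.001, 0.002]
contact_force: [0.2, 0.9, 6.1]
gripper_width: 59.5
grasp_force: 64.1
```

```bash
python3 s.py
```

```text
8.5 [497.4  20.1 202.7] yaw_y 87.0 [0.2 0.9 6.1] 59.5 64.10793581977487 [ 0.37  0.43 -0.55  0.   -0.6  -1.99]
```

Emit:
{"method": "move_arm", "body": {
  "fingers": [50,50,50,50,50,50,50,50],
  "travel": [
    [0,0,-12],
    [0,0,-30],
    [0,0,-50],
    [0,0,-75],
    [0,0,-105],
    [0,0,-140],
    [0,0,-160],
    [0,0,-160]
  ],
  "dr": [
    [0,0,0],
    [0,0,0],
    [0,0,0],
    [0,0,0],
    [0,0,0],
    [0,0,0],
    [0,0,0],
    [0,0,0]
  ]
}}

```text
clock: 9.3
position: [497.1, 19.8, 364.6]
ee_rot: [0.026, 1.0, 0.001, 0.004]
contact_force: [-0.6, 0.1, -1.7]
gripper_width: 59.3
grasp_force: 65.5
```

```bash
python3 s.py 512 390 362
```

```text
9.3 [497.1  19.8 364.6] yaw_y 87.0 [-0.6  0.1 -1.7] 59.3 65.46794336289167 [ 0.37  0.2  -0.36  0.   -1.   -1.99]
travel [  4.8 370.5   3.6]
```

Emit:
{"method": "move_arm", "body": {
  "fingers": [50,50,50,50,50,50,50,50,50,50],
  "travel": [
    [0,20,0],
    [1,65,0],
    [2,112,0],
    [2,160,0],
    [3,208,0],
    [4,256,0],
    [5,300,0],
    [5,338,0],
    [5,360,0],
    [5,370,0]
  ],
  "dr": [
    [0,0,0],
    [0,0,0],
    [0,0,0],
    [0,0,0],
    [0,0,0],
    [0,0,0],
    [0,0,0],
    [0,0,0],
    [0,0,0],
    [0,0,0]
  ]
}}

```text
clock: 10.3
position: [510.9, 391.3, 358.8]
ee_rot: [0.026, 1.0, -0.001, -0.001]
contact_force: [0.1, -0.5, -1.8]
gripper_width: 59.3
grasp_force: 65.5
```

```bash
python3 s.py 512 390 200;python3 - <<'E'
from bench import arm
import cv2,numpy as np
s=arm.get_image("scene")[:,:,::-1]
cv2.imwrite("pics/s2.png",s)
E
```

```text
10.3 [510.9 391.3 358.8] yaw_y 87.0 [ 0.1 -0.5 -1.8] 59.3 65.49728309735656 [ 0.9   0.45 -0.01 -0.   -1.12 -2.53]
travel [ -1.5  -0.9 158.8]
```

View pics/s2.png

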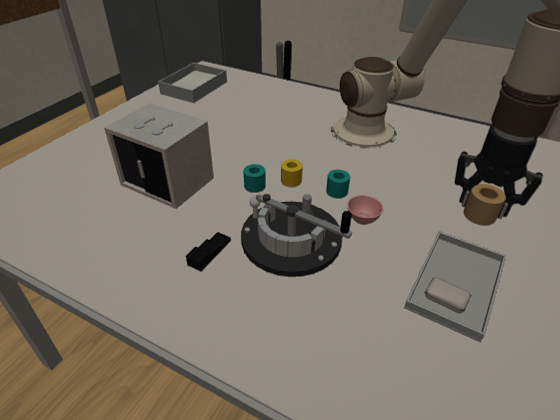

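The roll is held at (485,205), the spindle is bare at (307,205) and the lever points at the ball. I'll lower over the tray now.

Emit:
{"method": "move_arm", "body": {
  "fingers": [50,50,50,50,50,50,50,50],
  "travel": [
    [-1.5,-1,30],
    [-1.5,-1,70],
    [-1.5,-1,105],
    [-1.5,-1,130],
    [-1.5,-1,148],
    [-1.5,-1,160],
    [-1.5,-1,162],
    [-1.5,-1,162]
  ],
  "dr": [
    [0,0,0],
    [0,0,0],
    [0,0,0],
    [0,0,0],
    [0,0,0],
    [0,0,0],
    [0,0,0],
    [0,0,0]
  ]
}}

```text
clock: 11.15
position: [513.1, 388.0, 199.4]
ee_rot: [0.027, 1.0, -0.0, 0.0]
contact_force: [0.8, 0.2, -1.2]
gripper_width: 59.3
grasp_force: 65.5
```

```bash
python3 s.py 512 390 187
```

```text
11.15 [513.1 388.  199.4] yaw_y 86.9 [ 0.8  0.2 -1.2] 59.3 65.48516219481826 [ 0.9   0.61 -0.17  0.   -0.78 -2.52]
travel [ 1.3  1.9 12.4]
```

Emit:
{"method": "move_arm", "body": {
  "fingers": [50,50,50,50,50,50,50],
  "travel": [
    [0,0,2.5],
    [0,0,5],
    [0,0,7],
    [0,0,8.5],
    [0,0,9.5],
    [0,0,10],
    [0,0,10]
  ],
  "dr": [
    [0,0,0],
    [0,0,0],
    [0,0,0],
    [0,0,0],
    [0,0,0],
    [0,0,0],
    [0,0,0]
  ]
}}

```text
clock: 11.85
position: [512.9, 388.4, 189.1]
ee_rot: [0.027, 1.0, -0.0, -0.0]
contact_force: [-0.2, -0.2, -1.8]
gripper_width: 59.5
grasp_force: 65.5
```

```bash
python3 s.py
```

```text
11.85 [512.9 388.4 189.1] yaw_y 87.0 [-0.2 -0.2 -1.8] 59.5 65.49208676442504 [ 0.9   0.63 -0.18 -0.   -0.76 -2.52]
```

Emit:
{"method": "move_arm", "body": {
  "fingers": [50,50,50,50],
  "travel": [
    [0,0,0.5],
    [0,0,1],
    [0,0,1.5],
    [0,0,1.5]
  ],
  "dr": [
    [0,0,0],
    [0,0,0],
    [0,0,0],
    [0,0,0]
  ]
}}

```text
clock: 12.25
position: [512.9, 388.4, 187.9]
ee_rot: [0.027, 1.0, -0.0, 0.0]
contact_force: [-0.8, -0.6, 0.5]
gripper_width: 59.8
grasp_force: 65.6
```

```bash
python3 s.py
```

```text
12.25 [512.9 388.4 187.9] yaw_y 87.0 [-0.8 -0.6  0.5] 59.8 65.63467998057604 [ 0.9   0.63 -0.18  0.   -0.76 -2.52]
```

Emit:
{"method": "move_arm", "body": {
  "fingers": [50,50,50],
  "travel": [
    [0,0,0.4],
    [0,0,0.8],
    [0,0,0.8]
  ],
  "dr": [
    [0,0,0],
    [0,0,0],
    [0,0,0]
  ]
}}

```text
clock: 12.55
position: [512.8, 388.4, 187.8]
ee_rot: [0.026, 1.0, 0.0, 0.0]
contact_force: [-2.8, 0.1, 5.1]
gripper_width: 59.7
grasp_force: 66.0
```

```bash
python3 s.py
```

```text
12.55 [512.8 388.4 187.8] yaw_y 87.0 [-2.8  0.1  5.1] 59.7 66.04221381247044 [ 0.9   0.63 -0.18  0.   -0.76 -2.52]
```

The roll is resting on the floor (5 N). I'll release it and rise.

Emit:
{"method": "move_arm", "body": {
  "fingers": [70,78,78,78,78,78,78,78,78,78],
  "travel": [
    [0,0,0],
    [0,0,0],
    [0,0,0],
    [0,0,0],
    [0,0,-15],
    [0,0,-40],
    [0,0,-80],
    [0,0,-125],
    [0,0,-170],
    [0,0,-170]
  ],
  "dr": [
    [0,0,0],
    [0,0,0],
    [0,0,0],
    [0,0,0],
    [0,0,0],
    [0,0,0],
    [0,0,0],
    [0,0,0],
    [0,0,0],
    [0,0,0]
  ]
}}

```text
clock: 13.55
position: [514.0, 389.2, 366.7]
ee_rot: [0.026, 1.0, 0.006, 0.006]
contact_force: [0.2, 1.1, -0.0]
gripper_width: 78.1
grasp_force: 0.0
```

```bash
python3 s.py;python3 - <<'E'
from bench import arm
import cv2,numpy as np
s=arm.get_image("scene")[:,:,::-1];t=arm.get_image("top")[:,:,::-1]
cv2.imwrite("pics/s3.png",s);cv2.imwrite("pics/t3.png",t)
o=np.hstack([cv2.resize(s[130:330,235:515],(490,350),interpolation=2),cv2.resize(t[165:290,220:325],(294,350),interpolation=2)])
cv2.imwrite("pics/v3.png",o)
E
```

```text
13.55 [514.  389.2 366.7] yaw_y 87.0 [ 0.2  1.1 -0. ] 78.1 0.0 [ 0.9   0.44 -0.    0.   -1.11 -2.52]
```

View pics/v3.png

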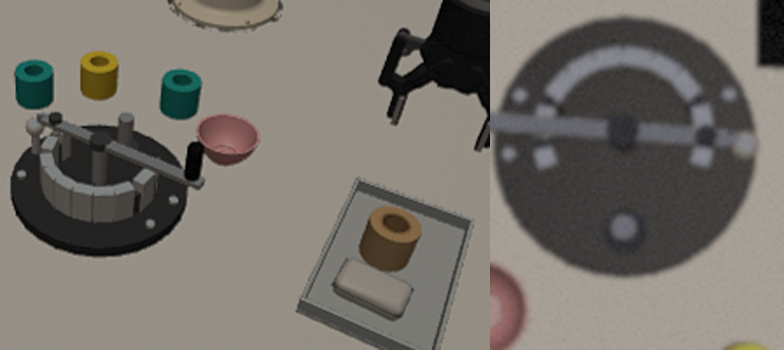

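The roll stands flat in the tray beside the case, and the pointer lies over the notch by the ball. I'll check the lever angle numerically.

```bash
python3 - <<'E'
from h import *
import cv2
t=cv2.imread("pics/t3.png");g=cv2.cvtColor(t,cv2.COLOR_BGR2GRAY).astype(float)
# bar centre line per column inside the disc, left of pivot
P=[]
for u in list(range(241,260)):
    w=np.clip(g[200:222,u]-75,0,None);w[np.abs(np.arange(200,222)-(209+ (u-245)*.05))>6]=0
    if u<241 or w.sum()<40: continue
    P.append(p2w("top",u,200+(w*np.arange(22)).sum()/w.sum(),92)[:2])
P=np.array(P);k=np.polyfit(P[:,1],P[:,0],1)
print(len(P),"lever long-arm bearing",np.degrees(np.arctan2(1,k[0])),"expected 85.5; x at pivot",np.polyval(k,21))
E
```

```text
19 lever long-arm bearing 81.21273130807398 expected 85.5; x at pivot 575.0086904184158
```

```bash
python3 - <<'E'
from h import *
import cv2
t=cv2.imread("pics/t3.png");g=cv2.cvtColor(t,cv2.COLOR_BGR2GRAY)
for z in(142,92):print(w2p("top",[587.7,150.6,z]))
for u0 in (81.5,85.5,89.5):
    a=np.radians(u0);c,s=np.cos(a),np.sin(a)
    print(u0,"handle top",np.round(w2p("top",[577.5+130*c,21+130*s,142]),1),"scene",np.round(w2p("scene",[577.5+130*c,21+130*s,142]),1),"pointer70",np.round(w2p("top",[577.5-70*c,21-70*s,92]),1),"bar50",np.round(w2p("top",[577.5+50*c,21+50*s,92]),1))
np.save("/tmp/g",g)
for n,f,x,y in(("t","t3",195,180),("s","s3",320,190)):
    im=cv2.imread(f"pics/{f}.png")[y:y+60,x:x+60]
    cv2.imwrite(f"pics/{n}z.png",cv2.resize(im,(390,390),interpolation=2))
cv2.imwrite("pics/z.png",np.hstack([cv2.resize(cv2.imread("pics/t3.png")[180:240,200:320],(800,400),interpolation=2)]))
E
```

```text
(np.float64(208.67528801766343), np.float64(203.12967866925095))
(np.float64(212.27221341048522), np.float64(207.0971976376436))
81.5 handle top [209.2 199.2] scene [342.5 214.8] pointer70 [296.6 215.3] bar50 [246.3 208.1]
85.5 handle top [208.7 203.1] scene [344.6 212.4] pointer70 [296.9 213.3] bar50 [246.1 209.6]
89.5 handle top [208.4 207.1] scene [346.3 210. ] pointer70 [296.9 211.2] bar50 [246. 211.]
```

View pics/z.png

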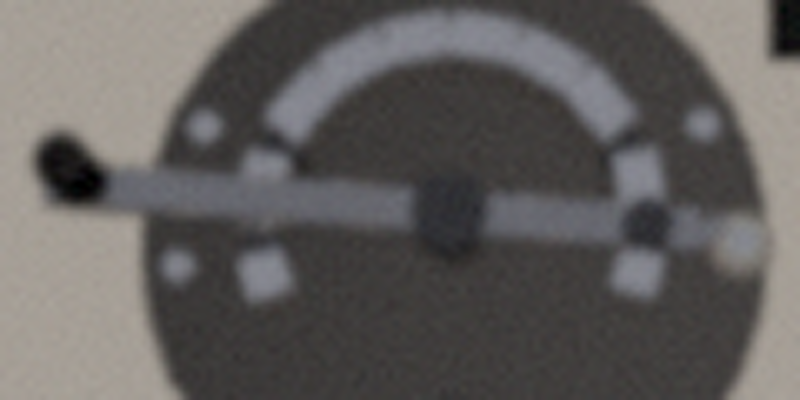

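The enlarged view shows the handle top at (208.6,203.6) and the pointer cap at (296.6,212.9). Both match the notch bearing of 85.5° to within about 0.5°, so the lever is in the wanted notch.

```bash
python3 -c "
from bench import arm
print(arm.job_done())"
```

```text
the job is handed in; nothing more can be done
None
```

I handed the job in: the lever is in the ball-post notch, and the tape roll stands flat in the tray next to the hearing-aid case. The last pictures show both; the result of the judging was not reported back.

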